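Set up the live-selling console

ROBOT

A 6-joint arm with a two-finger parallel gripper is mounted at the origin on the work surface. World frame = base frame: x ahead of the robot, y to its left, z up, the work surface at z = 0. Lengths are in m, angles in rad, forces in N, time in s.
With the tool pointing down it reaches from about 0.375 to 0.975 m from the base axis. Payload 3.8 kg.
Tool frame: the origin (TCP) lies between the finger pads; the fingertips stand 22 mm ahead of it and the grasp point (between the pads) lies 3 mm ahead of it (bot.finger_overhang is the distance from the TCP to the fingertips, in m); x points along the fingers, y is the direction in which the jaws open and shut, and the axes are right-handed (so a half turn about x gives the same grasp; the last joint's range is limited). The gripper opens to 85 mm and grips with 20 to 120 N. Pads are 22 mm wide; open, the fingers measure 114 mm over their backs; the gripper's body (76 mm by 85 mm) begins 54 mm behind the grasp point. The pads swing forward as they close: fully open they stand 13 mm farther back than shut.
Start: joints at [-1.369, 0.264, 1.604, -0, 1.274, -0.037], TCP at [0.16, -0.656, 0.253] pointing down, gripper open.
Joint ranges: [-2.63, 2.63], [-0.94, 2.18], [0.31, 2.57], [-1.31, 4.45], [0, 2.66], [-2.55, 2.55]. Speed limits (rad/s): [2.57, 2.57, 3.14, 3.14, 3.14, 3.14].

INTERFACE

Orientations are given as a rotation vector (axis times angle).
In Python, from workcell import bot gives the robot as it stands. The module is installed in compiled form; this text tells all that it offers.
- The arm moves only by the tool arm_command, never from a script. Its argument "series" is a list that holds one entry, the list of rows, each a list of 7 numbers: the turn, a rotation vector about the tool's x, y, z in rad, then the shift along the tool's x, y, z in cm, then the opening, from 0 (shut) to 1 (fully open). In form: [[[rx, ry, rz, x, y, z, grip], ...]]. A call has 1 to 10 rows; each row shifts and turns the pose as measured when the row begins, along the tool's axes as they then stand; what a row does not reach is not made up. A row lasts 1/10 s, in which the tool goes at most 50 mm and 8.59 degrees, less where a joint would pass 70% of its speed; a pose out of reach is approached as far as the arm can. A call is refused whole if a number of a shift passes 5 or a number of a turn 0.15, either way. A call with a gripper value outside its range is refused whole. The fingers move at their own pace and stop on an object; "newtons" is the grip in N (left out, the last holds). Time passes only in rows, so rows that do not move let the fingers close. It gives the time, the measured TCP pose, the force and the opening at its end, in the units of the state.
- bot.read_state(): the state, without advancing time (a new reading comes with each control period).
- bot.read_camera(name): name is "scene" or "top" or "wrist"; returns (picture, depth): 420x560x3 uint8, blue, green, red; 420x560 float32, m along the optical axis (not along the pixel's ray), 0 where there is no reading.
- bot.camera_info(name): a dict with "K" (3x3 intrinsics, pixels), "dist_coeffs" ([k1, k2, p1, p2, k3] as OpenCV has them; the pictures are not rectified), "extrinsics" (4x4, takes a point from camera to world coordinates). Camera axes: x right, y down, z forward; pixel columns grow to the right and rows downward; lengths in m; the calibration is good to about 2 mm. A picture is of the moment at which its call begins: read the wrist's pose just before it. camera_info takes no time and is no camera call; for the wrist camera it gives the pose at the moment of the call.
- bot.finish_job(): hands the job in, once; it reports no verdict.
The state is a dict: "time": time; "q": joint angles; "joint_vel": joint speeds; "joint_torque": joint torques, N m; "tool_pos": TCP position; "tcp_rot": TCP orientation; "wrist_force": force on the tool from outside, world axes, zero at the start; "torque": the same for the moment, N m; "width": opening from 0.0 (shut) to 1.0 (fully open).
Only numpy, scipy, OpenCV 4.12 (cv2) and the standard library are available. Lean on these libraries where they do the work, as an engineer would, in place of code of your own. Each camera call takes 0.05 s, during which the arm holds its last target.

TASK

Get the streaming console on the shop table ready for the next broadcast: turn its black selector knob until it clicks to rest pointing at the red sticker dot, and raise the half-folded preview screen until it leans back about 15 degrees past upright. The screen is delicate, so push it gently, and leave the jars, the bracelet and the phone on its stand as they are.

Things in the scene. Friction and masses are not known exactly. Their poses are not given: they have to be found in the camera images.
- console: Grey streaming console with wooden cheeks, fixed: 218 mm deep (x), 324 wide (y). Origin: middle of its underside, on the table; x points away from the operator. In front a raked panel rises from 28 mm high at x = -109 mm to 90 at x = 7: its normal leans 28.1 degrees from vertical towards -x. Behind it a flat deck, 90 high. Keys and faders right of the knob are under 9 mm high.
- selector_grip (a point): Point on the black knob's axis, 16 mm above the dial plate, at console (-54, 78, 77) mm. Turns with the knob: z is the axis, out of the panel (28.1 degrees from vertical); x is where the white pointer line points. Knob: skirt 38 mm in diameter, 6 high, with a bar grip 36 long (x), 11 wide (y), from 6 to 26 mm above the plate. Within 35 mm nothing else stands over 3 mm.
- selector_pointer (a point): The point on the dial plate, 31 mm from the knob's axis, at which the knob's pointer now aims; it turns with the knob and meets the middle of a sticker dot when the knob points at that dot.
- selector (a joint): Knob angle (rad), growing clockwise seen looking down on the panel; 0 points straight up the slope (console +x). Eight spring detents 0.698 apart: +-0.349, +-1.047, +-1.745, +-2.443, each with a white tick; end stops at +-2.5. About 0.08 N m takes it over a click; released between clicks it snaps to the nearer detent. It starts in one of the middle four.
- red_dot: Flat red sticker dot, 11 mm in diameter, on the dial plate 31 mm from the knob's axis: the position wanted. It marks detent +1.745 or -1.745, the green dot the other. Origin at its centre.
- green_dot: Flat green sticker dot, 11 mm in diameter, marking the other of the two detents +1.745 and -1.745. Origin at its centre; it is not wanted.
- screen (a joint): Opening angle of the preview screen (rad): 0 folded flat on the deck, 1.571 upright, more leans back away from the operator (15 degrees back is 1.833), stop at 2.35. Starts at 0.45 to 0.95. A stiff friction hinge (0.45 N m; 4 to 7 N at the free edge) holds it at any angle.
- screen_hinge (a point): Middle of the screen's hinge axis, at console (99, 0, 101) mm; the axis runs along the console's y. Turns with the screen: its -x points from hinge to free edge, its -z out of the picture side (down when folded, to the operator when upright).
- screen_edge (a point): Middle of the screen's free edge on its picture side, 100 mm from the hinge and 6 mm off the mid-plane; turns with the screen like screen_hinge. The screen is a dark slab 190 mm wide (y), 12 thick. It can be pushed up and back from below and in front, on this side.
- jar_a: Clear jar of wooden beads with a dark wooden cap, 75 mm in diameter, 155 mm high, loose, right of the console. Origin: centre of its foot.
- jar_b: The same kind of jar, left of the console. Origin: centre of its foot.
- bracelet: Loose bracelet of 17 pale wooden beads, 76 mm over all, 12 mm high, lying right of the console. Origin: its centre, on the table.
- phone: Phone on an aluminium desk stand, one loose thing, 95 by 75 mm, 175 mm high, left of the console. Origin: under the stand.

How it is judged:
By the outcome, as a careful person would: the job done as asked, in the order asked, and still so for the second after the job is handed in, with the robot touching nothing.
It also fails if it takes over 67 s, if anything falls off the work surface, if the arm or the gripper's body presses on something with over 40 N, if the wrist force passes 120 N, or if a joint passes its speed limit or range.

## Working session

There is one attempt and no reset: what is moved stays moved. The work goes in short steps, Python scripts to look and compute and a tool call to move; the robot and the scene stay as the last step left them, time stands still between calls to the robot, and variables do not carry over. Pictures are saved under pics/ and viewed, and the job is handed in when it is done.

Besides the shell and the picture viewer there is one more tool, called after ">>>" as a command line: name --argument value ..., lists and objects as JSON in quotes. arm_command: Moves the arm, as the interface text tells. Its arguments: {"type":"object","properties":{"series":{"type":"array"},"newtons":{"type":"number"}},"required":["series"]}

```bash
mkdir -p pics
python3 - <<'E'
from workcell import bot
import cv2, numpy as np
s=bot.read_state(); print({k:np.round(v,3).tolist() for k,v in s.items()})
for n in ("scene","top","wrist"):
    i=bot.camera_info(n); p,d=bot.read_camera(n)
    cv2.imwrite(f"pics/{n}0.png",p); np.savez(f"pics/{n}0.npz",p=p,d=d,K=i["K"],D=i["dist_coeffs"],T=i["extrinsics"])
    print(n,np.round(i["K"],1).tolist(),i["dist_coeffs"],np.round(i["extrinsics"],3).tolist())
E
```

```text
{'time': 0.0, 'q': [-1.369, 0.265, 1.605, -0.0, 1.274, -0.037], 'joint_vel': [0.001, 0.0, -0.002, -0.003, -0.0, -0.0], 'joint_torque': [0.001, -51.511, -36.731, 0.0, 0.013, -0.0], 'tool_pos': [0.16, -0.655, 0.252], 'tcp_rot': [2.095, 0.254, -2.096], 'wrist_force': [0.266, 0.849, -0.906], 'torque': [0.038, 0.064, 0.003], 'width': 0.998}
scene [[383.3, 0.0, 272.0], [0.0, 383.3, 210.8], [0.0, 0.0, 1.0]] [-0.03868793  0.          0.          0.          0.        ] [[0.843, 0.378, -0.382, 0.933], [0.537, -0.582, 0.611, -0.541], [0.008, -0.72, -0.694, 0.761], [0.0, 0.0, 0.0, 1.0]]
top [[499.1, 0.0, 283.5], [0.0, 499.1, 206.1], [0.0, 0.0, 1.0]] [-0.09101916  0.          0.          0.          0.        ] [[0.015, -0.993, 0.118, 0.443], [-1.0, -0.014, 0.009, 0.037], [-0.008, -0.118, -0.993, 1.104], [0.0, 0.0, 0.0, 1.0]]
wrist [[322.3, 0.0, 282.4], [0.0, 322.3, 207.8], [0.0, 0.0, 1.0]] [-0.0750886  0.         0.         0.         0.       ] [[0.235, -0.933, -0.273, 0.23], [-0.972, -0.226, -0.065, -0.637], [-0.001, 0.281, -0.96, 0.374], [0.0, 0.0, 0.0, 1.0]]
```

View pics/top0.png

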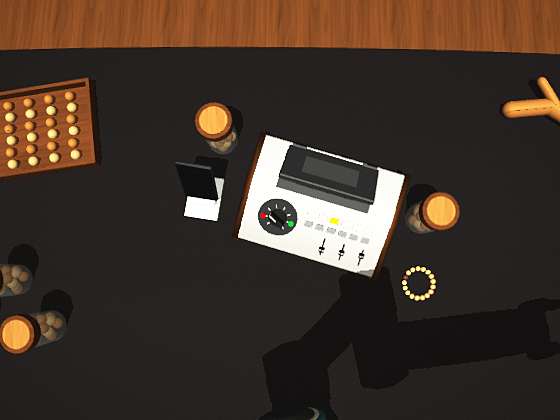

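View pics/scene0.png

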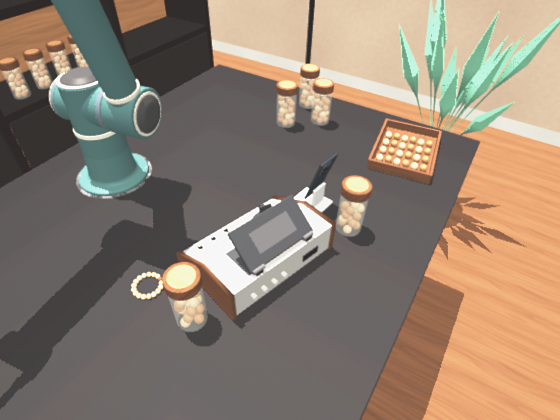

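Run:
```python
import cv2,numpy as np
p=cv2.imread("pics/top0.png")
cv2.imwrite("pics/c1.png",cv2.resize(p[120:290,225:415],None,fx=4,fy=3.5*4/3.5,interpolation=cv2.INTER_CUBIC)[:600])
cv2.imwrite("pics/c2.png",cv2.resize(p[190:245,250:305],None,fx=10,fy=10,interpolation=cv2.INTER_CUBIC))
```

```text
(no output)
```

View pics/c1.png

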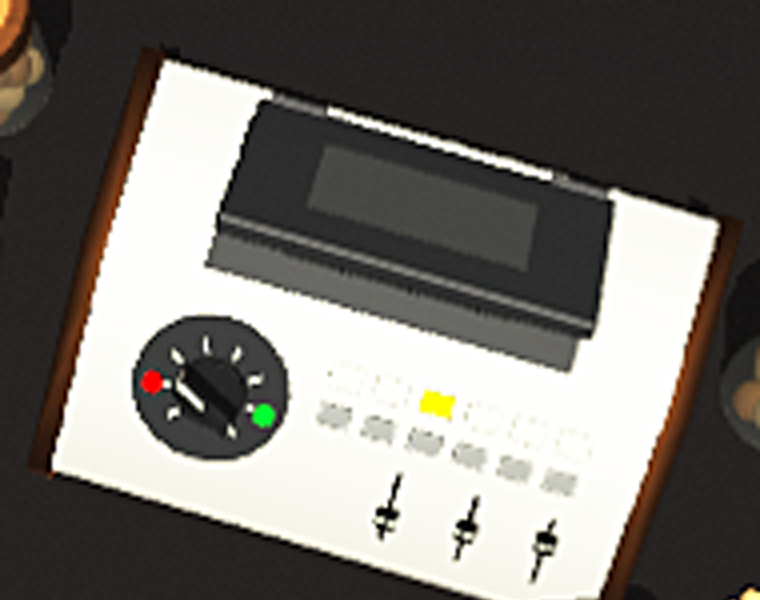

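View pics/c2.png

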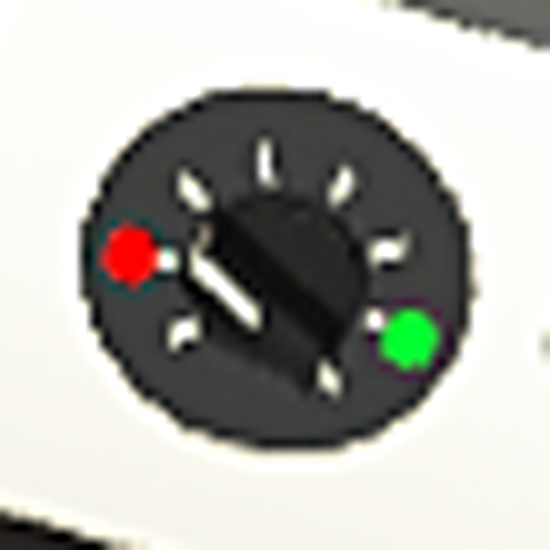

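```bash
cat > h.py <<'E'
import cv2,numpy as np
from scipy.spatial.transform import Rotation as R
from scipy.optimize import least_squares
def load(f):
    z=np.load(f); return {k:z[k] for k in z}
def proj(P,c):
    T=np.linalg.inv(c["T"]); P=np.atleast_2d(P)
    return cv2.projectPoints(P@T[:3,:3].T+T[:3,3],np.zeros(3),np.zeros(3),c["K"],c["D"])[0][:,0]
def lift(uv,c,d=None):
    uv=np.atleast_2d(np.float64(uv)); n=cv2.undistortPoints(uv[:,None],c["K"],c["D"])[:,0]
    if d is None: d=np.array([c["d"][int(round(v)),int(round(u))] for u,v in uv])
    P=np.c_[n,np.ones(len(n))]*np.reshape(d,(-1,1)); return P@c["T"][:3,:3].T+c["T"][:3,3]
def W(P,pose):  # console mm -> world
    x,y,a=pose; P=np.atleast_2d(P)/1000.; c,s=np.cos(a),np.sin(a)
    return np.c_[x+c*P[:,0]-s*P[:,1],y+s*P[:,0]+c*P[:,1],P[:,2]]
t=np.radians(28.1); N=np.array([-np.sin(t),0,np.cos(t)]);U=np.array([np.cos(t),0,np.sin(t)]);L=np.array([0,1.,0])
G=np.array([-54,78,77.]); C=G-16*N
def dot(a,r=31): return C+r*(np.cos(a)*U-np.sin(a)*L)
def blob(p,ch):
    q=p.astype(int); o=[i for i in range(3) if i!=ch]
    m=((q[...,ch]>120)&(q[...,ch]-q[...,o].max(-1)>90)).astype(np.uint8)
    n,l,s,c=cv2.connectedComponentsWithStats(m); return [(s[i,4],*np.round(c[i],2)) for i in range(1,n)]
E
python3 - <<'E'
from h import *
c=load("pics/top0.npz")
p=c["p"].astype(int)
print("red",blob(c["p"][190:245,250:305],2),"green",blob(c["p"][190:245,250:305],1))
px=[(262,135),(235,236),(409,177),(300,215),(320,200),(250,200),(390,210),(290,150),(300,170),(340,206)]
print(np.round(lift(px,c),3))
E
```

```text
red [(np.int32(25), np.float64(12.52), np.float64(25.2))] green [(np.int32(25), np.float64(40.44), np.float64(33.56))]
[[ 0.712  0.093  0.091]
 [ 0.504  0.15   0.037]
 [ 0.628 -0.212  0.09 ]
 [ 0.548  0.012  0.072]
 [ 0.577 -0.028  0.091]
 [ 0.578  0.117  0.07 ]
 [ 0.559 -0.173  0.087]
 [ 0.674  0.035  0.118]
 [ 0.627  0.015  0.153]
 [ 0.566 -0.07   0.087]]
```

View pics/wrist0.png

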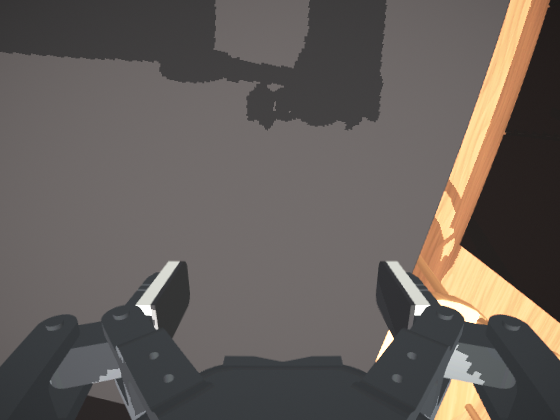

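Run:
```python
from h import *
c=load("pics/top0.npz")
v,u=np.mgrid[125:285,228:415]; uv=np.c_[u.ravel(),v.ravel()].astype(float)
P=lift(uv,c)
m=(P[:,2]>0.02)&(P[:,2]<0.3)
mk=m.reshape(v.shape).astype(np.uint8); n,l,s,ce=cv2.connectedComponentsWithStats(mk); print(s[1:])
k=1+np.argmax(s[1:,4]); Q=P[(l==k).ravel()]
(r)=cv2.minAreaRect(Q[:,:2].astype(np.float32)*1000); print(r)
d=np.array([dot(-1.745),dot(1.745)]); obs=np.array([[262.52,215.2],[290.44,223.56]])
f=lambda x:(proj(W(d,x),c)-obs).ravel()
sol=least_squares(f,[.58,-.03,-.28]); print("dots only",sol.x,f(sol.x))
for a in np.radians(np.arange(-18,-13,.5)):
    s2=least_squares(lambda x:f([*x,a]),[.58,-.03]); 
    e=proj(W([[109,162,90],[109,-162,90],[-109,162,28],[-109,-162,28]],[*s2.x,a]),c); print(round(np.degrees(a),1),np.round(s2.x,4),round(s2.cost,3),np.round(e,1).tolist())
```

```text
[[    0     0     9    26   190]
 [    4     7   179   148 16539]
 [  179    80     8    25   147]]
((571.2880859375, -29.468032836914062), (324.66766357421875, 233.7911376953125), 74.43658447265625)
dots only [ 0.56667135 -0.0281549  -0.27765288] [ 0.04785917  0.01469945 -0.04770839 -0.01433107]
-18.0 [ 0.5634 -0.0291] 0.283 [[263.0, 132.8], [411.2, 182.2], [231.4, 233.5], [374.1, 282.2]]
-17.5 [ 0.5642 -0.0289] 0.165 [[262.3, 132.9], [410.8, 181.0], [231.5, 233.9], [374.6, 281.3]]
-17.0 [ 0.565  -0.0287] 0.079 [[261.5, 133.0], [410.4, 179.9], [231.6, 234.3], [375.1, 280.4]]
-16.5 [ 0.5658 -0.0284] 0.025 [[260.8, 133.1], [410.1, 178.7], [231.7, 234.7], [375.6, 279.6]]
-16.0 [ 0.5665 -0.0282] 0.003 [[260.0, 133.3], [409.7, 177.6], [231.8, 235.0], [376.1, 278.7]]
-15.5 [ 0.5673 -0.028 ] 0.013 [[259.3, 133.4], [409.3, 176.4], [231.9, 235.4], [376.6, 277.8]]
-15.0 [ 0.5681 -0.0277] 0.055 [[258.6, 133.6], [408.9, 175.3], [232.1, 235.8], [377.1, 276.9]]
-14.5 [ 0.5688 -0.0274] 0.13 [[257.8, 133.7], [408.5, 174.1], [232.2, 236.2], [377.6, 276.1]]
-14.0 [ 0.5696 -0.0272] 0.236 [[257.1, 133.9], [408.1, 173.0], [232.3, 236.6], [378.0, 275.2]]
-13.5 [ 0.5704 -0.0269] 0.375 [[256.3, 134.1], [407.6, 171.9], [232.5, 237.0], [378.5, 274.3]]
```

Run:
```python
from h import *
pose=[.5668,-.0281,np.radians(-15.8)]
s=R.from_rotvec([2.095,.254,-2.096]); print(np.round(s.as_matrix(),3))
c=load("pics/wrist0.npz"); T=np.eye(4);T[:3,:3]=s.as_matrix();T[:3,3]=[.16,-.655,.252]
print("cam in tool",np.round(np.linalg.inv(T)@c["T"],3))
Rz=R.from_euler('z',pose[2]).as_matrix()
b=np.cos(1.047)*U+np.sin(1.047)*L
for sg in (1,-1):
  X=-N; Z=sg*b; Y=np.cross(Z,X)
  M=Rz@np.c_[X,Y,Z]; print(np.round(M,3)); 
print("grip",W(G,pose), "plate", W(C,pose))
```

```text
[[-0.001  0.237 -0.972]
 [ 0.002 -0.972 -0.237]
 [-1.    -0.002  0.   ]]
cam in tool [[-0.001 -0.281  0.96  -0.122]
 [ 1.    -0.002  0.001 -0.001]
 [ 0.001  0.96   0.281 -0.072]
 [ 0.     0.     0.     1.   ]]
[[ 0.453 -0.599  0.66 ]
 [-0.128  0.689  0.713]
 [-0.882 -0.408  0.236]]
[[ 0.453  0.599 -0.66 ]
 [-0.128 -0.689 -0.713]
 [-0.882  0.408 -0.236]]
grip [[0.53607809 0.06165614 0.077     ]] plate [[0.54332955 0.05960418 0.06288597]]
```

```bash
cat >> h.py <<'E'
pose=[.5668,-.0281,np.radians(-15.8)]
def Rzc(): return R.from_euler('z',pose[2]).as_matrix()
def knobM(a):
    b=np.cos(a)*U-np.sin(a)*L; X=-N; Z=-b; return Rzc()@np.c_[X,np.cross(Z,X),Z]
def plan(p1,M1,state=None,n=None,grip=1):
    if state is None:
        from workcell import bot; state=bot.read_state()
    p0=np.array(state["tool_pos"]); r0=R.from_rotvec(state["tcp_rot"]); r1=R.from_matrix(M1)
    rv=(r0.inv()*r1).as_rotvec(); d=np.linalg.norm(np.array(p1)-p0)
    if n is None: n=int(np.ceil(max(d/.045,np.linalg.norm(rv)/.13)))
    n=max(n,1); rows=[]
    for i in range(n):
        ra=r0*R.from_rotvec(rv*i/n)
        rows.append([*np.round(rv/n,3),*np.round(ra.inv().apply((np.array(p1)-p0)/n)*100,2)])
    print("q",np.round(state["q"],2),"F",np.round(state["wrist_force"],1),"t",round(state["time"],2),"w",round(state["width"],3)," remaining",np.round(d*1000,1),"mm",np.round(np.degrees(np.linalg.norm(rv)),2),"deg")
    for i in range(0,n,10): print(str([[x.tolist() if hasattr(x,'tolist') else x for x in r]+[grip] for r in rows[i:i+10]]))
E
python3 - <<'E'
from h import *
c=W(C,pose)[0]; plan(c+.2*(Rzc()@N),knobM(-1.047))
E
```

```text
q [-1.37  0.26  1.61  0.    1.27 -0.04] F [ 0.5 -0.3  0.3] t 0.15 w 1.0  remaining 796.6 mm 41.29 deg
[[-0.029, 0.02, 0.019, 0.08, -3.61, -2.56, 1], [-0.029, 0.02, 0.019, 0.06, -3.54, -2.66, 1], [-0.029, 0.02, 0.019, 0.04, -3.46, -2.76, 1], [-0.029, 0.02, 0.019, 0.03, -3.38, -2.86, 1], [-0.029, 0.02, 0.019, 0.02, -3.3, -2.95, 1], [-0.029, 0.02, 0.019, 0.02, -3.21, -3.05, 1], [-0.029, 0.02, 0.019, 0.02, -3.12, -3.14, 1], [-0.029, 0.02, 0.019, 0.02, -3.03, -3.23, 1], [-0.029, 0.02, 0.019, 0.03, -2.93, -3.31, 1], [-0.029, 0.02, 0.019, 0.04, -2.84, -3.4, 1]]
[[-0.029, 0.02, 0.019, 0.05, -2.74, -3.48, 1], [-0.029, 0.02, 0.019, 0.06, -2.64, -3.55, 1], [-0.029, 0.02, 0.019, 0.08, -2.53, -3.63, 1], [-0.029, 0.02, 0.019, 0.11, -2.43, -3.7, 1], [-0.029, 0.02, 0.019, 0.13, -2.32, -3.76, 1], [-0.029, 0.02, 0.019, 0.16, -2.22, -3.83, 1], [-0.029, 0.02, 0.019, 0.2, -2.11, -3.89, 1], [-0.029, 0.02, 0.019, 0.23, -2.0, -3.94, 1]]
```

>>> arm_command --series '[[[-0.03, 0.02, 0.02, 0, -3.6, -2.6, 1], [-0.03, 0.02, 0.02, 0, -3.5, -2.7, 1], [-0.03, 0.02, 0.02, 0, -3.5, -2.8, 1], [-0.03, 0.02, 0.02, 0, -3.4, -2.9, 1], [-0.03, 0.02, 0.02, 0, -3.3, -3.0, 1], [-0.03, 0.02, 0.02, 0, -3.2, -3.0, 1], [-0.03, 0.02, 0.02, 0, -3.1, -3.1, 1], [-0.03, 0.02, 0.02, 0, -3.0, -3.2, 1], [-0.03, 0.02, 0.02, 0, -2.9, -3.3, 1], [-0.03, 0.02, 0.02, 0, -2.8, -3.4, 1]]]'

```text
time: 1.15
tool_pos: [0.3222, -0.2322, 0.2418]
tcp_rot: [2.059, 0.345, -1.617]
wrist_force: [1.2, -0.1, -0.6]
width: 1.005
```

Run:
```python
from h import *
c=W(C,pose)[0]; plan(c+.2*(Rzc()@N),knobM(-1.047))
```

```text
q [-0.78 -0.48  2.32  0.13  1.04  0.2 ] F [ 1.2 -0.1 -0.6] t 1.15 w 1.005  remaining 343.2 mm 17.36 deg
[[-0.028, 0.018, 0.019, 0.05, -2.57, -3.44, 1], [-0.028, 0.018, 0.019, 0.07, -2.47, -3.5, 1], [-0.028, 0.018, 0.019, 0.09, -2.38, -3.57, 1], [-0.028, 0.018, 0.019, 0.11, -2.28, -3.63, 1], [-0.028, 0.018, 0.019, 0.13, -2.18, -3.69, 1], [-0.028, 0.018, 0.019, 0.16, -2.08, -3.75, 1], [-0.028, 0.018, 0.019, 0.19, -1.98, -3.8, 1], [-0.028, 0.018, 0.019, 0.22, -1.87, -3.85, 1]]
```

Run:
```python
from h import *
c=W(C,pose)[0]; plan(c+.14*(Rzc()@N),knobM(-1.047))
```

```text
q [-0.78 -0.48  2.32  0.13  1.04  0.2 ] F [ 1.2 -0.1 -0.6] t 1.15 w 1.005  remaining 352.0 mm 17.36 deg
[[-0.028, 0.018, 0.019, 0.79, -2.47, -3.55, 1], [-0.028, 0.018, 0.019, 0.8, -2.39, -3.61, 1], [-0.028, 0.018, 0.019, 0.83, -2.3, -3.66, 1], [-0.028, 0.018, 0.019, 0.85, -2.21, -3.71, 1], [-0.028, 0.018, 0.019, 0.88, -2.13, -3.75, 1], [-0.028, 0.018, 0.019, 0.91, -2.04, -3.79, 1], [-0.028, 0.018, 0.019, 0.94, -1.95, -3.83, 1], [-0.028, 0.018, 0.019, 0.97, -1.86, -3.87, 1]]
```

>>> arm_command --series '[[[-0.03, 0.02, 0.02, 0.8, -2.5, -3.6, 1], [-0.03, 0.02, 0.02, 0.8, -2.4, -3.6, 1], [-0.03, 0.02, 0.02, 0.8, -2.3, -3.7, 1], [-0.03, 0.02, 0.02, 0.8, -2.2, -3.7, 1], [-0.03, 0.02, 0.02, 0.9, -2.1, -3.8, 1]]]'

```text
time: 1.65
tool_pos: [0.4221, -0.0297, 0.2096]
tcp_rot: [2.019, 0.371, -1.372]
wrist_force: [0.4, -0.5, -0.0]
width: 1.003
```

Run:
```python
from h import *
c=W(C,pose)[0]; plan(c+.14*(Rzc()@N),knobM(-1.047))
```

```text
q [-0.05 -0.49  2.42 -0.15  0.79  0.91] F [ 0.4 -0.5 -0. ] t 1.65 w 1.003  remaining 124.1 mm 4.91 deg
[[-0.023, 0.011, 0.012, 1.03, -1.84, -3.56, 1], [-0.023, 0.011, 0.012, 1.05, -1.77, -3.59, 1], [-0.023, 0.011, 0.012, 1.07, -1.7, -3.61, 1]]
```

>>> arm_command --series '[[[-0.02, 0.01, 0.01, 1.0, -1.8, -3.6, 1], [-0.02, 0.01, 0.01, 1.0, -1.8, -3.6, 1], [-0.02, 0.01, 0.01, 1.1, -1.7, -3.6, 1], [0, 0, 0, 0, 0, 0, 1]]]'

```text
time: 2.05
tool_pos: [0.4811, 0.0889, 0.186]
tcp_rot: [1.986, 0.4, -1.285]
wrist_force: [-0.5, -0.2, -0.6]
width: 1.005
```

Run:
```python
from h import *
from workcell import bot
c=W(C,pose)[0]; plan(c+.14*(Rzc()@N),knobM(-1.047))
i=bot.camera_info("wrist"); p,d=bot.read_camera("wrist")
cv2.imwrite("pics/w1.png",p); np.savez("pics/w1.npz",p=p,d=d,K=i["K"],D=i["dist_coeffs"],T=i["extrinsics"])
w=load("pics/w1.npz")
print(blob(p,2),blob(p,1)); print(proj(W([dot(-1.745),dot(1.745)],pose),w))
```

```text
q [ 0.3  -0.28  2.35 -0.4   0.69  1.36] F [-0.5 -0.2 -0.6] t 2.05 w 1.005  remaining 11.4 mm 0.37 deg
[[0.002, -0.005, 0.004, 0.05, 0.72, 0.88, 1]]
[(np.int32(146), np.float64(267.38), np.float64(186.38))] [(np.int32(117), np.float64(303.04), np.float64(245.87))]
[[267.55492101 186.63014613]
 [303.06773354 245.65243103]]
```

View pics/w1.png

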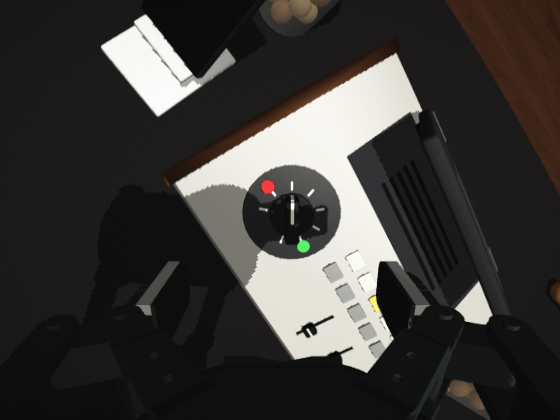

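Run:
```python
from h import *
from workcell import bot
print(bot.finger_overhang)
c=W(C,pose)[0]; plan(c+.06*(Rzc()@N),knobM(-1.047),grip=.5,n=4)
```

```text
0.022
q [ 0.3  -0.28  2.35 -0.4   0.69  1.35] F [-0.9 -0.1 -0.4] t 2.1 w 1.002  remaining 81.3 mm 0.28 deg
[[0.0, -0.001, 0.001, 2.02, 0.17, 0.18, 0.5], [0.0, -0.001, 0.001, 2.02, 0.17, 0.18, 0.5], [0.0, -0.001, 0.001, 2.02, 0.17, 0.18, 0.5], [0.0, -0.001, 0.001, 2.02, 0.17, 0.18, 0.5]]
```

>>> arm_command --series '[[[0, 0, 0, 2.0, 0.2, 0.2, 0.5], [0, 0, 0, 2.0, 0.2, 0.2, 0.5], [0, 0, 0, 2.0, 0.2, 0.2, 0.5], [0, 0, 0, 2.0, 0.1, 0.1, 0.5], [0, 0, 0, 0, 0, 0, 0.5]]]' --newtons 30

```text
time: 2.6
tool_pos: [0.5151, 0.0624, 0.116]
tcp_rot: [1.987, 0.394, -1.29]
wrist_force: [0.3, 0.4, -0.6]
width: 0.503
```

Run:
```python
from h import *
from workcell import bot
c=W(C,pose)[0]; plan(c+.0315*(Rzc()@N),knobM(-1.047),grip=.5)
i=bot.camera_info("wrist"); p,d=bot.read_camera("wrist")
cv2.imwrite("pics/w2.png",p); np.savez("pics/w2.npz",p=p,d=d,K=i["K"],D=i["dist_coeffs"],T=i["extrinsics"])
w=load("pics/w2.npz")
print(blob(p,2),blob(p,1)); print(proj(W([dot(-1.745),dot(1.745)],pose),w))
```

```text
q [ 0.21 -0.11  2.36 -0.47  0.5   1.38] F [ 0.3  0.4 -0.6] t 2.6 w 0.503  remaining 28.9 mm 0.22 deg
[[-0.003, 0.0, 0.003, 2.85, -0.28, -0.41, 0.5]]
[(np.int32(287), np.float64(242.77), np.float64(193.64))] [(np.int32(142), np.float64(296.26), np.float64(278.25))]
[[243.05818896 194.50073448]
 [294.9810879  276.11290049]]
```

View pics/w2.png

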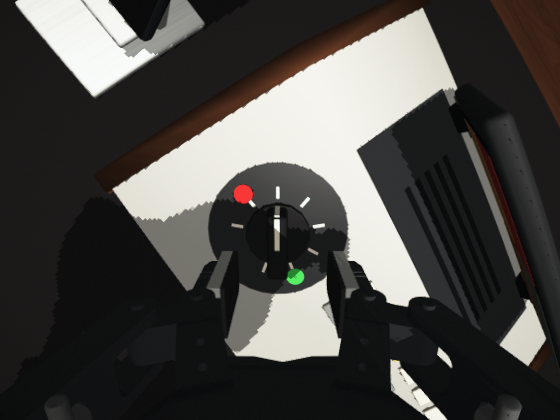

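>>> arm_command --series '[[[0, 0, 0, 0.9, -0.1, -0.2, 0.5], [0, 0, 0, 1.0, -0.1, -0.1, 0.5], [0, 0, 0, 0.9, -0.1, -0.1, 0.5], [0, 0, 0, 0, 0, 0, 0.5]]]'

```text
time: 3.05
tool_pos: [0.5311, 0.0632, 0.0941]
tcp_rot: [1.993, 0.389, -1.285]
wrist_force: [0.1, 0.2, 0.3]
width: 0.501
```

Run:
```python
from h import *
c=W(C,pose)[0]; plan(c+.0315*(Rzc()@N),knobM(-1.047),grip=.5)
```

```text
q [ 0.2  -0.04  2.35 -0.53  0.44  1.45] F [0.1 0.2 0.3] t 3.05 w 0.501  remaining 4.0 mm 0.46 deg
[[-0.006, -0.004, -0.002, 0.21, -0.29, 0.19, 0.5]]
```

>>> arm_command --series '[[[-0.01, 0, 0, 0.2, -0.3, 0.2, 0.5], [0, 0, 0, 0, 0, 0, 0.5]]]'

```text
time: 3.25
tool_pos: [0.5288, 0.0639, 0.0903]
tcp_rot: [1.983, 0.396, -1.28]
wrist_force: [-0.8, -0.1, -0.1]
width: 0.501
```

Run:
```python
from h import *
c=W(C,pose)[0]; plan(c+.0315*(Rzc()@N),knobM(-1.047),grip=.5)
```

```text
q [ 0.21 -0.04  2.36 -0.55  0.43  1.45] F [-0.8 -0.1 -0.1] t 3.25 w 0.501  remaining 0.5 mm 0.39 deg
[[0.005, -0.004, -0.002, -0.02, 0.05, -0.01, 0.5]]
```

Aligned. Close on the bar.

>>> arm_command --series '[[[0, 0, 0, 0, 0, 0, 0.3], [0, 0, 0, 0, 0, 0, 0.2], [0, 0, 0, 0, 0, 0, 0.12], [0, 0, 0, 0, 0, 0, 0], [0, 0, 0, 0, 0, 0, 0], [0, 0, 0, 0, 0, 0, 0]]]' --newtons 30

```text
time: 3.85
tool_pos: [0.5289, 0.0642, 0.0908]
tcp_rot: [1.984, 0.396, -1.279]
wrist_force: [0.6, 0.4, -1.2]
width: 0.118
```

Run:
```python
from h import *
from workcell import bot
c=W(C,pose)[0]; plan(c+.0315*(Rzc()@N),knobM(-1.047),grip=.0)
p,d=bot.read_camera("wrist");cv2.imwrite("pics/w3.png",p)
```

```text
q [ 0.21 -0.04  2.36 -0.55  0.43  1.45] F [ 0.6  0.4 -1.2] t 3.85 w 0.118  remaining 0.6 mm 0.44 deg
[[0.005, -0.005, -0.002, 0.03, 0.05, 0.03, 0.0]]
```

View pics/w3.png

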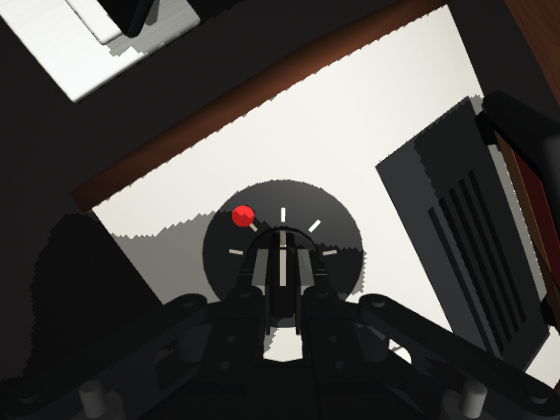

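>>> arm_command --series '[[[-0.1, 0, 0, 0, 0, 0, 0], [-0.1, 0, 0, 0, 0, 0, 0], [-0.1, 0, 0, 0, 0, 0, 0]]]' --newtons 40

```text
time: 4.2
tool_pos: [0.5287, 0.0644, 0.0907]
tcp_rot: [1.726, 0.557, -1.144]
wrist_force: [0.2, 1.0, -1.2]
width: 0.111
```

Run:
```python
from h import *
c=W(C,pose)[0]; plan(c+.0315*(Rzc()@N),knobM(-1.745),grip=.0)
```

```text
q [ 0.21 -0.04  2.36 -0.54  0.43  1.15] F [ 0.2  1.  -1.2] t 4.2 w 0.111  remaining 0.8 mm 22.22 deg
[[-0.129, -0.001, -0.001, 0.01, 0.02, 0.02, 0.0], [-0.129, -0.001, -0.001, 0.01, 0.02, 0.02, 0.0], [-0.129, -0.001, -0.001, 0.01, 0.02, 0.02, 0.0]]
```

>>> arm_command --series '[[[-0.1, 0, 0, 0, 0, 0, 0], [-0.1, 0, 0, 0, 0, 0, 0], [-0.1, 0, 0, 0, 0, 0, 0], [-0.1, 0, 0, 0, 0, 0, 0], [0, 0, 0, 0, 0, 0, 0]]]'

```text
time: 4.7
tool_pos: [0.5283, 0.0645, 0.0906]
tcp_rot: [1.365, 0.739, -0.947]
wrist_force: [1.9, -1.2, -2.1]
width: 0.114
```

Run:
```python
from h import *
from workcell import bot
c=W(C,pose)[0]; plan(c+.0315*(Rzc()@N),knobM(-1.745),grip=.0)
p,d=bot.read_camera("wrist");cv2.imwrite("pics/w4.png",p)
print(bot.read_state()["torque"])
```

```text
q [ 0.21 -0.04  2.36 -0.54  0.43  0.73] F [ 1.9 -1.2 -2.1] t 4.7 w 0.114  remaining 1.1 mm 1.72 deg
[[0.03, -0.003, -0.003, 0.03, 0.07, 0.08, 0.0]]
[ 0.12719449  0.2781645  -0.03266289]
```

View pics/w4.png

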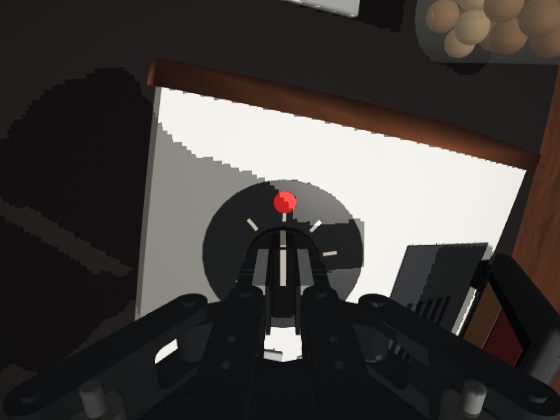

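The pointer line (283,235) is now lined up with the red dot (285,202). Release and back off.

>>> arm_command --series '[[[0, 0, 0, 0, 0, 0, 0.25], [0, 0, 0, 0, 0, 0, 0.4], [0, 0, 0, 0, 0, 0, 0.45], [0, 0, 0, -2, 0, 0, 0.45], [0, 0, 0, -3, 0, 0, 0.45], [0, 0, 0, -3, 0, 0, 0.45], [0, 0, 0, -3, 0, 0, 0.3], [0, 0, 0, 0, 0, 0, 0]]]'

```text
time: 5.55
tool_pos: [0.4761, 0.0786, 0.19]
tcp_rot: [1.373, 0.737, -0.954]
wrist_force: [0.9, 0.4, 1.4]
width: 0.143
```

Run:
```python
from h import *
from workcell import bot
c=W(C,pose)[0]; plan(c+.14*(Rzc()@N),knobM(-1.745),grip=.0)
for n in ("wrist","top"):
    i=bot.camera_info(n); p,d=bot.read_camera(n); cv2.imwrite(f"pics/{n}5.png",p); np.savez(f"pics/{n}5.npz",p=p,d=d,K=i["K"],D=i["dist_coeffs"],T=i["extrinsics"])
w=load("pics/wrist5.npz")
print(proj(W([dot(-1.745),G,G+10*N,dot(-1.745,18)+20*N],pose),w), blob(w["p"],2))
u,v=proj(W(C,pose),w)[0].astype(int)
cv2.imwrite("pics/w5c.png",cv2.resize(w["p"][v-70:v+70,u-80:u+80],None,fx=4,fy=4,interpolation=cv2.INTER_CUBIC))
```

```text
q [ 0.28 -0.3   2.36 -0.39  0.7   0.61] F [0.9 0.4 1.4] t 5.55 w 0.143  remaining 5.4 mm 1.18 deg
[[0.02, -0.003, -0.001, 0.51, 0.18, 0.04, 0.0]]
[[283.80372904 166.09026284]
 [283.13726682 207.24195534]
 [283.19096122 210.81431777]
 [283.61996286 186.58235972]] [(np.int32(145), np.float64(284.19), np.float64(165.45))]
```

View pics/w5c.png

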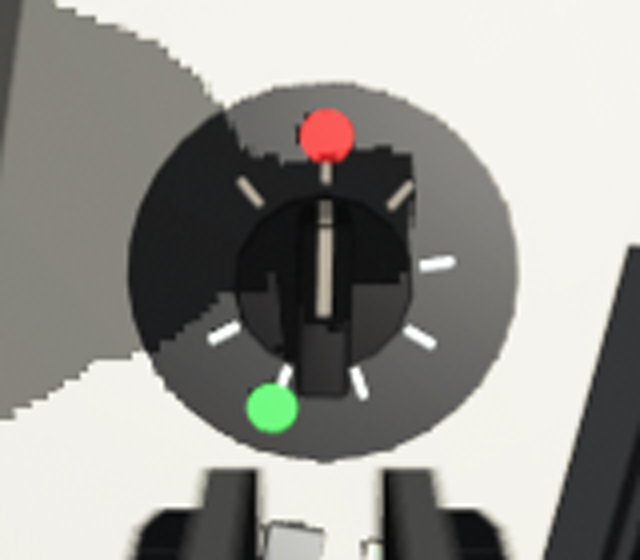

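View pics/wrist5.png

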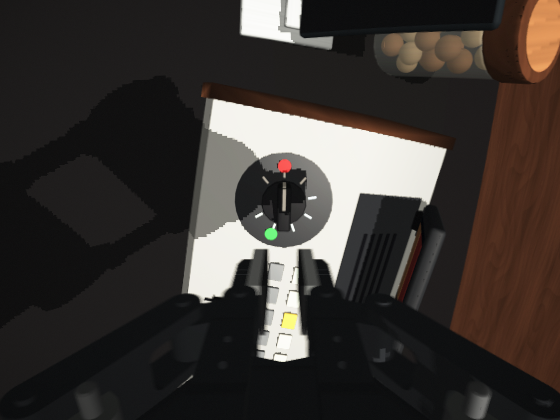

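```bash
cat >> h.py <<'E'
def toC(P,pose):
    x,y,a=pose; d=P-np.array([x,y,0]); c,s=np.cos(a),np.sin(a)
    return np.c_[c*d[:,0]+s*d[:,1],-s*d[:,0]+c*d[:,1],d[:,2]]*1000
def cloud(c):
    v,u=np.mgrid[0:420,0:560]; uv=np.c_[u.ravel(),v.ravel()].astype(float); d=c["d"].ravel(); k=d>0
    return toC(lift(uv[k],c,d[k]),pose),uv[k]
def theta(c,th0=None,yr=(-90,90),back=True):
    Q,uv=cloud(c); X=Q[:,0]-99; Z=Q[:,2]-101; r=np.hypot(X,Z)
    m=(abs(Q[:,1])<90)&(Q[:,1]>yr[0])&(Q[:,1]<yr[1])&(r>35)&(r<97)&(Z>5)
    if th0 is not None: m&=abs(np.arctan2(Z,-X)-th0)<.3
    sg=-1 if back else 1
    th=np.arctan2(Z[m],-X[m]) + sg*np.arcsin(6/r[m]) # back face lies at larger angle
    med=np.median(th); k=abs(th-med)<.1
    print("theta median %.3f  mean in %.3f sd %.3f n %d of %d"%(med,th[k].mean(),th[k].std(),k.sum(),m.sum()))
    X,Z=X[m][k],Z[m][k]; A=np.c_[X,Z]-[X.mean(),Z.mean()]; v=np.linalg.svd(A,full_matrices=False)[2][0]
    v=v*np.sign(v[1]); print("  slope angle (hinge-free) %.3f"%np.arctan2(v[1],-v[0])); return med
E
python3 - <<'E'
from h import *
for f in ("scene0","top0","top5"): print(f); theta(load(f"pics/{f}.npz"))
E
```

```text
scene0
theta median 0.680  mean in 0.680 sd 0.024 n 2005 of 2006
  slope angle (hinge-free) 0.677
top0
theta median 0.681  mean in 0.683 sd 0.019 n 1921 of 1921
  slope angle (hinge-free) 0.671
top5
theta median 0.682  mean in 0.682 sd 0.021 n 1936 of 1939
  slope angle (hinge-free) 0.667
```

```bash
cat >> h.py <<'E'
Tx=-N; Tz=U; Ty=np.cross(Tz,Tx); 
def pushM(): return Rzc()@np.c_[Tx,Ty,Tz]
def corner(th,s=20.):
    H=np.array([99,0,101.]); e=np.array([-np.cos(th),0,np.sin(th)]); n=np.array([-np.sin(th),0,-np.cos(th)])
    return H+100*e+6*n+s*Tx if th<1.08 else H+(100-s)*e+6*n
def tcp(th,back=0.,y=0,s=20.): return W(corner(th,s)-22*Tx-11*Tz-back*Tz+[0,y,0],pose)[0]
E
python3 - <<'E'
from h import *
for th in (.68,1.08,1.5,1.833): print(th,np.round(corner(th),1),np.round(tcp(th),3))
plan(tcp(.68,25),pushM(),grip=0)
E
```

```text
0.68 [ 26.9   0.  141.6] [ 0.573 -0.03   0.156]
1.08 [ 56.    0.  168.7] [ 0.601 -0.038  0.183]
1.5 [ 87.4   0.  180.4] [ 0.632 -0.046  0.195]
1.833 [113.9   0.  179.8] [ 0.657 -0.054  0.194]
q [ 0.28 -0.3   2.36 -0.39  0.7   0.61] F [-0.1 -0.3  0.1] t 5.65 w 0.001  remaining 134.6 mm 78.8 deg
[[-0.125, -0.0, 0.0, 0.77, 0.49, 0.81, 0], [-0.125, -0.0, 0.0, 0.77, 0.39, 0.87, 0], [-0.125, -0.0, 0.0, 0.77, 0.28, 0.91, 0], [-0.125, -0.0, 0.0, 0.78, 0.16, 0.93, 0], [-0.125, -0.0, 0.0, 0.78, 0.04, 0.95, 0], [-0.125, -0.0, 0.0, 0.78, -0.08, 0.94, 0], [-0.125, -0.0, 0.0, 0.78, -0.19, 0.93, 0], [-0.125, -0.0, 0.0, 0.78, -0.31, 0.9, 0], [-0.125, -0.0, 0.0, 0.78, -0.42, 0.85, 0], [-0.125, -0.0, 0.0, 0.78, -0.52, 0.79, 0]]
[[-0.125, -0.0, 0.0, 0.78, -0.61, 0.72, 0]]
```

>>> arm_command --series '[[[-0.13, 0, 0, 0.8, 0.5, 0.8, 0], [-0.13, 0, 0, 0.8, 0.4, 0.9, 0], [-0.13, 0, 0, 0.8, 0.3, 0.9, 0], [-0.13, 0, 0, 0.8, 0.2, 0.9, 0], [-0.13, 0, 0, 0.8, 0, 0.9, 0], [-0.12, 0, 0, 0.8, -0.1, 0.9, 0], [-0.12, 0, 0, 0.8, -0.2, 0.9, 0], [-0.12, 0, 0, 0.8, -0.3, 0.9, 0], [-0.12, 0, 0, 0, 0, 0, 0], [-0.12, 0, 0, 0, 0, 0, 0]]]'

```text
time: 6.65
tool_pos: [0.5277, -0.0011, 0.1315]
tcp_rot: [0.214, 1.098, -0.298]
wrist_force: [-0.3, 0.1, -1.0]
width: 0.002
```

Run:
```python
from h import *
plan(tcp(.68,25),pushM(),grip=0)
```

```text
q [ 0.04 -0.13  2.33 -0.3   0.52 -0.94] F [-0.3  0.1 -1. ] t 6.65 w 0.002  remaining 35.7 mm 4.72 deg
[[-0.075, -0.032, 0.013, 0.21, -1.28, 3.33, 0]]
```

>>> arm_command --series '[[[-0.04, -0.02, 0, -0.3, -0.6, 0.5, 0], [-0.04, -0.01, 0.01, 0, -0.6, 0.6, 0], [0, 0, 0, 0, 0, 0, 0]]]'

```text
time: 6.95
tool_pos: [0.5289, -0.0169, 0.1315]
tcp_rot: [0.138, 1.088, -0.248]
wrist_force: [0.0, 1.0, 0.4]
width: 0.002
```

Run:
```python
from h import *
from workcell import bot
plan(tcp(.68,25),pushM(),grip=0)
for n in ("wrist","scene"):
    p,d=bot.read_camera(n); cv2.imwrite(f"pics/{n}6.png",p)
```

```text
q [ 0.   -0.13  2.34 -0.29  0.49 -1.08] F [0.  1.  0.4] t 6.95 w 0.002  remaining 27.3 mm 1.02 deg
[[0.01, -0.013, 0.006, 0.01, -0.07, 2.73, 0]]
```

View pics/wrist6.png

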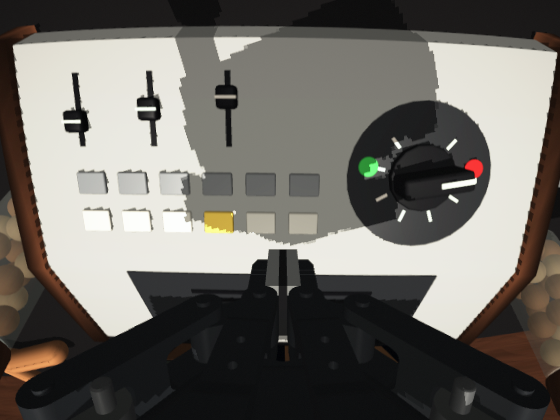

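View pics/scene6.png

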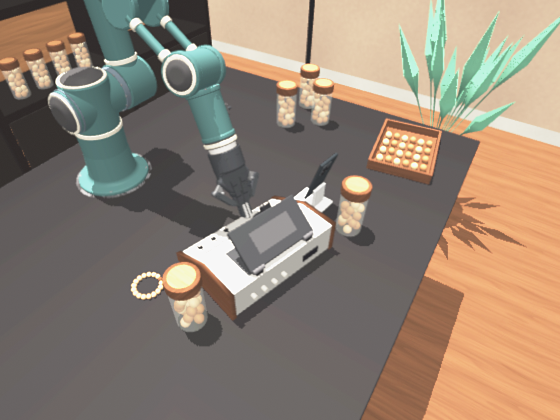

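>>> arm_command --series '[[[0.01, -0.01, 0, 0, 0, 0.9, 0], [0, 0, 0, 0, 0, 0.9, 0], [0, 0, 0, 0, -0.1, 0.9, 0], [0, 0, 0, 0, 0, 0, 0]]]'

```text
time: 7.45
tool_pos: [0.5534, -0.0238, 0.144]
tcp_rot: [0.148, 1.078, -0.255]
wrist_force: [0.8, 0.4, -0.4]
width: 0.001
```

Run:
```python
from h import *
from workcell import bot
plan(tcp(.68,25),pushM(),grip=0)
plan(tcp(.68,0),pushM(),grip=0,n=5)
i=bot.camera_info("scene"); p,d=bot.read_camera("scene"); np.savez("pics/s7.npz",p=p,d=d,K=i["K"],D=i["dist_coeffs"],T=i["extrinsics"])
cv2.imwrite("pics/s7.png",cv2.resize(p[160:320,160:360],None,fx=3.7,fy=3.7,interpolation=cv2.INTER_CUBIC))
```

```text
q [-0.01 -0.1   2.29 -0.27  0.5  -1.1 ] F [ 0.8  0.4 -0.4] t 7.45 w 0.001  remaining 1.3 mm 0.45 deg
[[-0.002, -0.004, 0.006, -0.06, -0.05, -0.1, 0]]
q [-0.01 -0.1   2.29 -0.27  0.5  -1.1 ] F [ 0.8  0.4 -0.4] t 7.45 w 0.001  remaining 24.0 mm 0.45 deg
[[-0.0, -0.001, 0.001, -0.01, -0.01, 0.48, 0], [-0.0, -0.001, 0.001, -0.01, -0.01, 0.48, 0], [-0.0, -0.001, 0.001, -0.01, -0.01, 0.48, 0], [-0.0, -0.001, 0.001, -0.01, -0.01, 0.48, 0], [-0.0, -0.001, 0.001, -0.01, -0.01, 0.48, 0]]
```

View pics/s7.png

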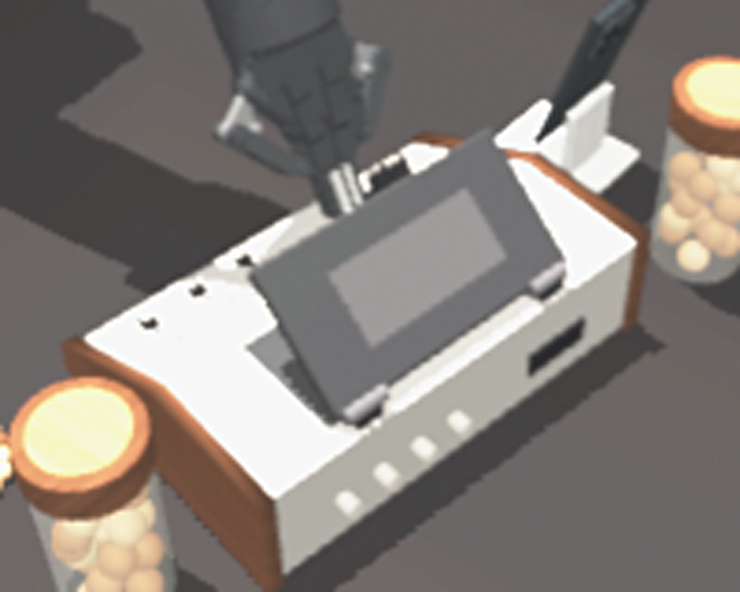

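The closed fingertips sit just in front of the screen's free edge, at crop (345,205), with their tips below it. I'll now push slowly.

>>> arm_command --series '[[[0, 0, 0, 0, 0, 0.5, 0], [0, 0, 0, 0, 0, 0.5, 0], [0, 0, 0, 0, 0, 0.5, 0], [0, 0, 0, 0, 0, 0.4, 0], [0, 0, 0, 0, 0, 0.4, 0], [0, 0, 0, 0, 0, 0.4, 0]]]'

```text
time: 8.1
tool_pos: [0.5743, -0.0303, 0.1547]
tcp_rot: [0.149, 1.086, -0.257]
wrist_force: [-11.5, 5.5, 1.9]
width: 0.003
```

```bash
cat > look.py <<'E'
import sys
from h import *
from workcell import bot
k=sys.argv[1]; nxt=float(sys.argv[2]); n=int(sys.argv[3])
i=bot.camera_info("scene"); p,d=bot.read_camera("scene"); np.savez(f"pics/s{k}.npz",p=p,d=d,K=i["K"],D=i["dist_coeffs"],T=i["extrinsics"])
cv2.imwrite(f"pics/s{k}.png",cv2.resize(p[130:320,160:360],None,fx=3,fy=3,interpolation=cv2.INTER_CUBIC))
th=theta(load(f"pics/s{k}.npz"))
plan(tcp(nxt),pushM(),grip=0,n=n)
E
python3 look.py 8 .85 5
```

```text
theta median 0.683  mean in 0.683 sd 0.023 n 2018 of 2019
  slope angle (hinge-free) 0.679
q [-0.03 -0.07  2.24 -0.24  0.53 -1.13] F [-6.2  2.8  0.8] t 8.15 w -0.001  remaining 17.3 mm 0.87 deg
[[-0.001, -0.002, 0.002, -0.16, 0.0, 0.31, 0], [-0.001, -0.002, 0.002, -0.16, 0.0, 0.31, 0], [-0.001, -0.002, 0.002, -0.16, 0.0, 0.31, 0], [-0.001, -0.002, 0.002, -0.16, 0.0, 0.31, 0], [-0.001, -0.002, 0.002, -0.15, 0.0, 0.31, 0]]
```

>>> arm_command --series '[[[0, 0, 0, -0.2, 0, 0.3, 0], [0, 0, 0, -0.2, 0, 0.3, 0]]]'

```text
time: 8.35
tool_pos: [0.5733, -0.0308, 0.1563]
tcp_rot: [0.149, 1.098, -0.258]
wrist_force: [-2.2, 1.9, -5.1]
width: 0.001
```

```bash
python3 look.py 9 .85 4
```

```text
theta median 0.686  mean in 0.687 sd 0.023 n 2009 of 2012
  slope angle (hinge-free) 0.683
q [-0.03 -0.07  2.23 -0.23  0.54 -1.14] F [-3.1  2.3 -4.6] t 8.4 w 0.0  remaining 15.9 mm 1.46 deg
[[-0.001, -0.006, 0.003, -0.15, 0.02, 0.37, 0], [-0.001, -0.006, 0.003, -0.15, 0.02, 0.37, 0], [-0.001, -0.006, 0.003, -0.14, 0.02, 0.37, 0], [-0.001, -0.006, 0.003, -0.14, 0.02, 0.37, 0]]
```

View pics/s9.png

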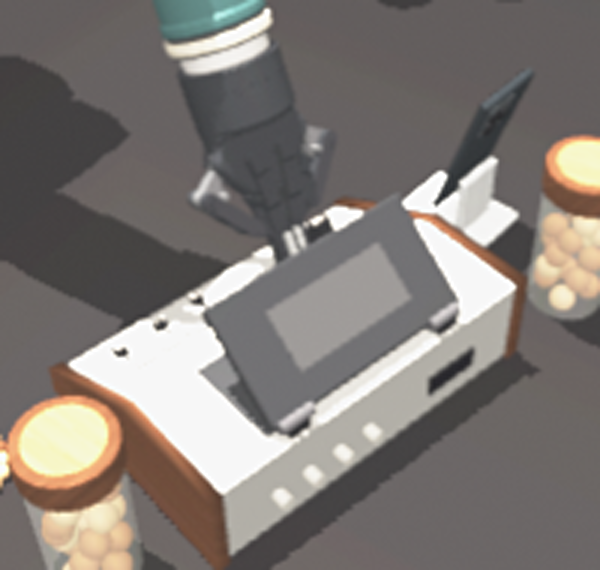

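>>> arm_command --series '[[[0, -0.01, 0, -0.2, 0, 0.4, 0], [0, -0.01, 0, -0.2, 0, 0.5, 0], [0, 0, 0, -0.2, 0, 0.5, 0]]]'

```text
time: 8.7
tool_pos: [0.5804, -0.033, 0.1654]
tcp_rot: [0.146, 1.083, -0.259]
wrist_force: [-2.6, 2.5, -5.3]
width: 0.001
```

```bash
python3 look.py 10 .9 4
```

```text
theta median 0.802  mean in 0.802 sd 0.022 n 2011 of 2013
  slope angle (hinge-free) 0.798
q [-0.03 -0.08  2.22 -0.24  0.54 -1.14] F [-2.8  0.8 -3.4] t 8.75 w -0.0  remaining 8.0 mm 0.77 deg
[[-0.001, -0.002, 0.003, -0.05, 0.02, 0.19, 0], [-0.001, -0.002, 0.003, -0.05, 0.02, 0.19, 0], [-0.001, -0.002, 0.003, -0.05, 0.02, 0.19, 0], [-0.001, -0.002, 0.003, -0.05, 0.02, 0.19, 0]]
```

>>> arm_command --series '[[[0, 0, 0, -0.1, 0, 0.5, 0], [0, 0, 0, -0.1, 0, 0.5, 0], [0, 0, 0, -0.1, 0, 0.5, 0], [0, 0, 0, -0.1, 0, 0.5, 0]]]'

```text
time: 9.15
tool_pos: [0.5971, -0.0379, 0.181]
tcp_rot: [0.146, 1.082, -0.26]
wrist_force: [-3.6, 1.0, -5.9]
width: -0.001
```

```bash
python3 look.py 11 1.2 4
```

```text
theta median 1.030  mean in 1.029 sd 0.022 n 1912 of 1912
  slope angle (hinge-free) 1.037
q [-0.04 -0.06  2.17 -0.22  0.57 -1.17] F [-1.9  1.6 -5.5] t 9.2 w -0.001  remaining 12.8 mm 0.78 deg
[[-0.001, -0.002, 0.003, 0.01, 0.03, 0.32, 0], [-0.001, -0.002, 0.003, 0.01, 0.03, 0.32, 0], [-0.001, -0.002, 0.003, 0.01, 0.03, 0.32, 0], [-0.001, -0.002, 0.003, 0.01, 0.03, 0.32, 0]]
```

>>> arm_command --series '[[[0, 0, 0, 0, 0, 0.5, 0], [0, 0, 0, 0, 0, 0.5, 0], [0, 0, 0, 0.1, 0, 0.5, 0], [0, 0, 0, 0.1, 0, 0.5, 0], [0, 0, 0, 0.1, 0, 0.5, 0]]]'

```text
time: 9.7
tool_pos: [0.6213, -0.045, 0.1931]
tcp_rot: [0.147, 1.082, -0.261]
wrist_force: [-4.3, 2.4, -4.3]
width: 0.006
```

```bash
python3 look.py 12 1.5 4
```

```text
theta median 1.347  mean in 1.345 sd 0.019 n 1546 of 1560
  slope angle (hinge-free) 1.361
q [-0.05 -0.03  2.12 -0.21  0.59 -1.2 ] F [-3.6  0.9 -4. ] t 9.75 w 0.001  remaining 9.5 mm 0.81 deg
[[-0.001, -0.002, 0.003, 0.09, 0.04, 0.22, 0], [-0.001, -0.002, 0.003, 0.09, 0.04, 0.22, 0], [-0.001, -0.002, 0.003, 0.09, 0.03, 0.22, 0], [-0.001, -0.002, 0.003, 0.09, 0.03, 0.22, 0]]
```

View pics/s12.png

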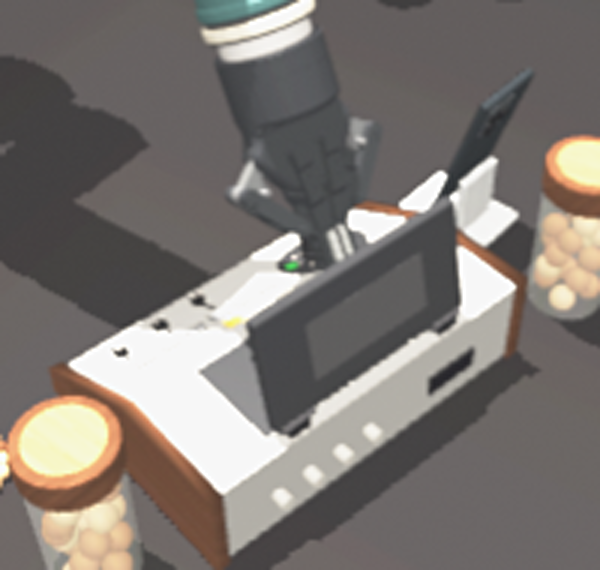

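>>> arm_command --series '[[[0, 0, 0, 0.2, 0, 0.5, 0], [0, 0, 0, 0.2, 0, 0.5, 0], [0, 0, 0, 0.2, 0, 0.4, 0], [0, 0, 0, 0.2, 0, 0.4, 0]]]'

```text
time: 10.15
tool_pos: [0.6416, -0.0509, 0.1964]
tcp_rot: [0.147, 1.08, -0.261]
wrist_force: [-4.2, 3.4, -2.8]
width: -0.002
```

```bash
python3 look.py 13 1.75 4
```

```text
theta median 1.597  mean in 1.596 sd 0.016 n 1107 of 1156
  slope angle (hinge-free) 1.617
q [-0.06  0.01  2.08 -0.2   0.59 -1.21] F [-3.9  0.8 -2.1] t 10.2 w -0.001  remaining 8.8 mm 0.8 deg
[[-0.001, -0.001, 0.003, 0.13, 0.04, 0.17, 0], [-0.001, -0.001, 0.003, 0.14, 0.04, 0.17, 0], [-0.001, -0.001, 0.003, 0.14, 0.04, 0.17, 0], [-0.001, -0.001, 0.003, 0.14, 0.04, 0.17, 0]]
```

>>> arm_command --series '[[[0, 0, 0, 0.3, 0, 0.4, 0], [0, 0, 0, 0.3, 0, 0.4, 0], [0, 0, 0, 0.3, 0, 0.3, 0]]]'

```text
time: 10.5
tool_pos: [0.6564, -0.0551, 0.1955]
tcp_rot: [0.147, 1.078, -0.261]
wrist_force: [-4.9, 3.4, -1.4]
width: 0.002
```

```bash
python3 look.py 14 1.833 2
```

```text
theta median 1.777  mean in 1.777 sd 0.014 n 712 of 793
  slope angle (hinge-free) 1.802
q [-0.07  0.04  2.05 -0.2   0.59 -1.22] F [-3.3  1.3 -1. ] t 10.55 w 0.003  remaining 2.2 mm 0.75 deg
[[-0.002, -0.002, 0.006, 0.06, 0.08, -0.05, 0], [-0.002, -0.002, 0.006, 0.06, 0.08, -0.05, 0]]
```

View pics/s14.png

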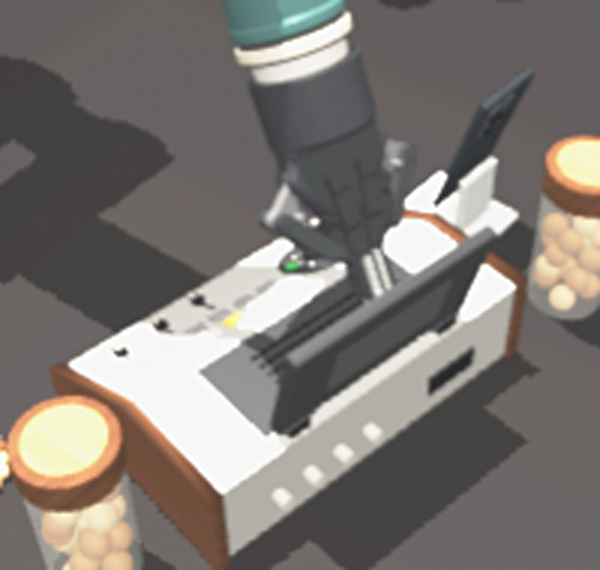

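>>> arm_command --series '[[[0, 0, 0, 0.3, 0, 0.25, 0]]]'

```text
time: 10.65
tool_pos: [0.6607, -0.0564, 0.1948]
tcp_rot: [0.146, 1.077, -0.261]
wrist_force: [-4.4, 1.9, -1.1]
width: -0.001
```

```bash
python3 look.py 15 1.833 2
```

```text
theta median 1.830  mean in 1.831 sd 0.013 n 586 of 678
  slope angle (hinge-free) 1.856
q [-0.07  0.05  2.04 -0.2   0.59 -1.22] F [-3.   1.6 -1.2] t 10.7 w 0.005  remaining 5.0 mm 0.73 deg
[[-0.002, -0.001, 0.006, -0.08, 0.08, -0.22, 0], [-0.002, -0.001, 0.006, -0.08, 0.08, -0.22, 0]]
```

>>> arm_command --series '[[[0, 0, 0, -0.5, 0, -0.9, 0], [0, 0, 0, -1, 0, -2, 0], [0, 0, 0, -1, 0, -2, 0], [0, 0, 0, -1, 0, -2, 0], [0, 0, 0, -1, 0, -2, 0], [0, 0, 0, -2, 0, -2, 0], [0, 0, 0, -2, 0, -1, 0], [0, 0, 0, -2, 0, -1, 0], [0, 0, 0, 0, 0, 0, 0]]]'

```text
time: 11.6
tool_pos: [0.5108, -0.0108, 0.2446]
tcp_rot: [0.146, 1.027, -0.256]
wrist_force: [0.1, 0.1, 0.1]
width: -0.006
```

Run:
```python
from h import *
from workcell import bot
s=bot.read_state(); print(np.round(s["q"],2),np.round(s["tool_pos"],3),np.round(s["wrist_force"],1),s["time"])
for n in ("scene","top","wrist"):
    i=bot.camera_info(n); p,d=bot.read_camera(n); cv2.imwrite(f"pics/{n}16.png",p); np.savez(f"pics/{n}16.npz",p=p,d=d,K=i["K"],D=i["dist_coeffs"],T=i["extrinsics"])
theta(load("pics/scene16.npz")); theta(load("pics/top16.npz"),1.83); theta(load("pics/top16.npz"),1.83,back=False); theta(load("pics/wrist16.npz"),1.83,back=False)
```

```text
[ 0.03 -0.35  2.29 -0.25  0.7  -1.11] [ 0.511 -0.011  0.245] [0.1 0.1 0.1] 11.6
theta median 1.840  mean in 1.838 sd 0.013 n 570 of 571
  slope angle (hinge-free) 1.862
theta median 1.685  mean in 1.687 sd 0.045 n 1419 of 1657
  slope angle (hinge-free) 1.874
theta median 1.862  mean in 1.861 sd 0.017 n 1654 of 1657
  slope angle (hinge-free) 1.879
theta median 1.843  mean in 1.842 sd 0.019 n 2823 of 2823
  slope angle (hinge-free) 1.869
```

View pics/wrist16.png

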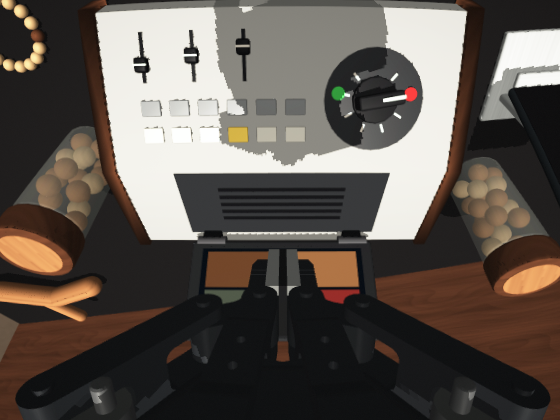

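View pics/top16.png

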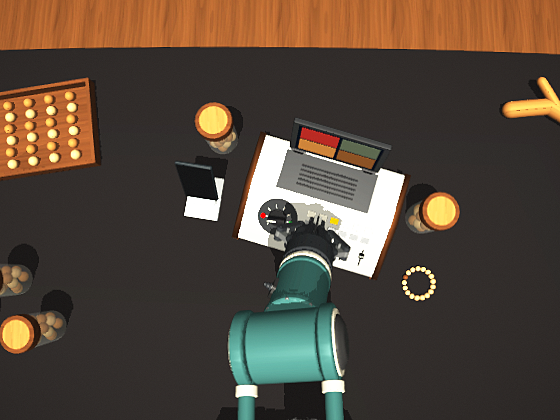

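View pics/scene16.png

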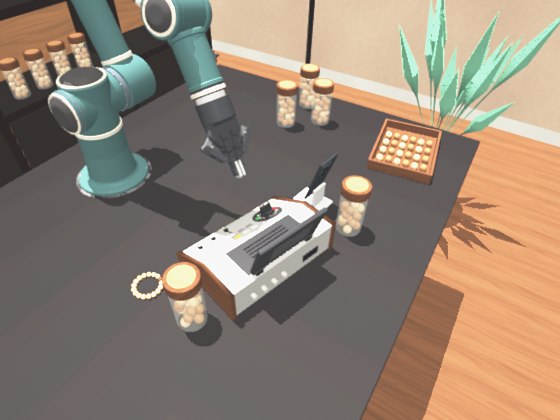

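Run:
```python
from h import *
from workcell import bot
a=cv2.imread("pics/top0.png").astype(int); b=cv2.imread("pics/top16.png").astype(int)
for n,(x0,y0,x1,y1) in dict(jar_b=(195,100,232,155),phone=(172,160,224,220),jar_a=(408,190,462,235),bracelet=(400,262,438,302)).items(): print(n,abs(a-b)[y0:y1,x0:x1].mean().round(2))
print(bot.finish_job())
```

```text
jar_b 20.26
phone 9.14
jar_a 18.75
bracelet 14.76
the job is handed in; nothing more can be done
None
```

Run:
```python
from h import *
a=cv2.imread("pics/top0.png",0); b=cv2.imread("pics/top16.png",0)
for n,(x0,y0,x1,y1) in dict(jar_b=(195,100,232,155),phone=(172,160,224,220),jar_a=(408,190,462,235),bracelet=(400,262,438,302),loose_tray=(10,80,98,175)).items():
    r=cv2.matchTemplate(b[y0-8:y1+8,x0-8:x1+8],a[y0:y1,x0:x1],cv2.TM_CCOEFF_NORMED); _,m,_,l=cv2.minMaxLoc(r); print(n,"shift px",l[0]-8,l[1]-8,round(m,3))
```

```text
jar_b shift px 0 0 0.997
phone shift px 0 0 0.996
jar_a shift px 0 0 0.997
bracelet shift px 0 0 0.994
loose_tray shift px 0 0 0.991
```

The console is ready and the job is handed in after about 12 of the 67 seconds. The knob rests at the red dot, and the screen leans back about 16 degrees.

- **Knob:** I gripped its bar and turned it one click counter-clockwise, from -1.047 to -1.745. After I let go, the close-up showed the pointer line on the red dot. The later wrist picture showed the same.
- **Screen:** I raised it from about 0.68 rad with the closed fingertips, in small steps. Force readings were mostly 4–7 N. One reading, at first contact, was about 13 N before I corrected the push direction. My last angle estimates gave 1.84–1.88 rad (15.5–17.5 degrees back) against the 1.833 asked. They disagree with each other by about 2 degrees. A fifth figure, 1.69 rad, came from treating the front face as the back, so I discarded it.
- **Other items:** a plain picture comparison showed differences around the jars, bracelet and phone, and I handed in before following that up. Matching the saved first and last top pictures afterwards gave zero pixels of shift for all of them (match 0.994 or better), so I put the differences down to a brightness change.
- **Robot:** it stands clear of everything, with the wrist force near zero.

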